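# Roll the edge trim of a shelf board home

### The arm

A 6-joint arm with a two-finger parallel gripper is mounted at the origin on the work surface. World frame = base frame: x ahead of the robot, y to its left, z up, the work surface at z = 0. Lengths are in m, angles in rad, forces in N, time in s.
With the tool pointing down it reaches from about 0.25 to 0.725 m from the base axis. Payload 4 kg.
Tool frame: the origin (TCP) lies midway between the tips of the shut fingers; the grasp point (between the pads) lies 19 mm behind it (bot.grasp_offset is the distance from the TCP to the grasp point, in m); z points along the fingers, y is the direction in which the jaws open and shut (so a half turn about z gives the same grasp; the last joint's range is limited). The gripper opens to 85 mm and grips with 20 to 120 N. Pads are 22 mm wide; open, the fingers measure 114 mm over their backs; the gripper's body (76 mm by 85 mm) begins 54 mm behind the grasp point. The pads swing forward as they close: fully open they stand 13 mm farther back than shut.
Start: joints at [-1.144, 0.241, 0.005, 1.335, 0, 1.571], TCP at [0.207, -0.455, 0.231] pointing down, gripper open.
Joint ranges: [-2.72, 2.72], [-1.05, 1.87], [-1.09, 1.28], [-1.99, 2.15], [-1.42, 1.44], [-3.14, 3.14]. Speed limits (rad/s): [2.79, 2.79, 3.14, 3.14, 3.14, 3.14].

### API

Orientations are given as a unit quaternion [x, y, z, w].
In Python, from workcell import sensors, optics, bot gives the robot as it stands.
- The arm moves only by the tool apply_moves, never from a script. Its argument "plan" is one flat list of numbers, 6 for each row, row after row: the shift along the tool's x, y, z in m, then the turn, a rotation vector about the tool's x, y, z in rad. In form: [tx, ty, tz, ax, ay, az, tx, ty, tz, ax, ay, az, ...]. A call has 1 to 12 rows; each row is the pose to reach, as a shift and turn from the pose commanded when the call began, along the tool's axes at that moment; what a row does not reach only later rows make up. A row lasts 1/12 s, in which the tool goes at most 41.7 mm and 7.16 degrees, less where a joint would pass 70% of its speed; a pose out of reach is approached as far as the arm can. A call with a gripper value outside its range is refused whole. "grip" is the finger opening in m, from 0 to 0.0854, set as the call begins (left out, the last holds). The fingers move at their own pace and stop on an object; the grip force is fixed at half the most. Time passes only in rows, so rows that repeat a pose let the fingers close. It gives the time, the measured TCP pose, the force and the opening at its end, in the units of the state.
- sensors.get_obs(): the state, without advancing time (a new reading comes with each control period).
- optics.camera(name): name is "scene" or "top"; returns a dict with "pixels" (420x560x3 uint8, red, green, blue), "fx", "fy", "cx", "cy" (pixels), "pose" (4x4, takes a point from camera to world coordinates). Camera axes: x right, y up, looking along -z (the intrinsics and any distortion apply to the point x, -y, -z); pixel columns grow to the right and rows downward; lengths in m; the calibration is good to about 2 mm. A picture is of the moment at which its call begins. There is no depth.
- bot.job_done(): hands the job in, once; it reports no verdict.
The state is a dict: "clock": time; "joint_pos": joint angles; "joint_vel": joint speeds; "tau": joint torques, N m; "eef_pos": TCP position; "tool_rot": TCP orientation; "ft_force": force on the tool from outside, world axes, zero at the start; "ft_torque": the same for the moment, N m; "grip_width": finger opening in m.
Only numpy, scipy, OpenCV 4.12 (cv2) and the standard library are available. Lean on these libraries where they do the work, as an engineer would, in place of code of your own. Each camera call takes 0.05 s, during which the arm holds its last target.

### The job

Take the hand roller out of its rest and roll the five raised trim sections along the edge of the shelf board down flush, starting from the screwed-down end plate and working towards the free end, with firm pressure but without crushing the trim. Only the roller may press on the board and its trim. Then put the roller back upright into its own rest and let go, leaving everything else where it lies.

Things in the scene. Friction and masses are not known exactly. Their poses are not given: they have to be found in the camera images.
- roller: Hand roller, 0.31 kg: upright wooden handle block on a steel shoulder plate, below it a rubber wheel in a fork. Origin: centre of the plate's underside; z up along the handle, x the way it rolls, y along the axle. Plate 58 (x) x 50 (y) mm, z 0 to 6; handle 26 (x) x 30 (y) mm, z 6 to 66. Wheel radius 18, width 20 mm, axle at z -28, so its lowest point is at z -46. Works alike either way round.
- roller_grip (a point): Point in the roller's handle 40 mm above the roller's origin: a good height to grip it from above, across x or y.
- roller_wheel (a joint): Turning angle of the roller's wheel about its axle, rad; 0 at the start, turns freely and endlessly (1 rad is 18 mm of rolling).
- roller_rest: Fixed steel rest of the roller: open-topped pocket 60 x 52 mm outside, 46 (x) x 38 (y) mm inside, 56 mm high, floor 5 mm; its two x walls are only 20 mm high, so the wheel shows; foot 85 x 80 mm. Origin: centre of its underside. The roller hangs in it, shoulder plate on the rim, wheel in the pocket: roller origin 56 mm above this one, x along this x (either way round). An equal rest with the tamper stands near; their places swap.
- fixture: Plywood base 135 x 210 x 10 mm fixed to the table; on it, on packing, the grey shelf board. Origin: on the table below the middle of the trim strip; y along the strip to the screwed end plate, x across it to the board. The strip, 24 mm wide, is centred on x = 0, from y +90 to -90 mm: the flush end plate (30 mm), then sections 1 to 5, 30 mm each, standing proud. Board beside it: x 12 to 110 mm.
- strip_start (a point): Middle of the screwed end plate (two screw heads), where to begin. Its z is only nominal (50 mm): by the packing, the board's top face (level with the end plate and with a seated section) lies 47 to 73 mm above the table and slopes by up to 0.03 rad along the strip; this is not measured, find it by feel. The board does not give way.
- strip_end (a point): Middle of trim section 5, at the free end, 150 mm from strip_start. z nominal as for strip_start.
- trim1 (a joint): Trim section 1, counted from the end plate: aluminium bar 24 x 29 mm, 10 mm thick. Joint value in m: 0 = 4 mm proud, 0.004 = flush and fully home. It goes straight down, holds by friction wherever it is left and takes about 9 N straight down to move (roll with about 15 to 25 N); the trim is spoilt above 35 N.
- trim2 (a joint): Trim section 2; as section 1, the next one towards the free end.
- trim3 (a joint): Trim section 3; as section 1, the next one towards the free end.
- trim4 (a joint): Trim section 4; as section 1, the next one towards the free end.
- trim5 (a joint): Trim section 5, the last one, at the free end; as section 1.
- tamper: Bystander: flat-footed tamper, same shoulder plate as the roller but a round handle with a ball top, 67 mm high, and a flat rubber foot, hanging in the second rest. Origin as the roller's.
- bushing: Bystander: stepped steel bushing, 36 mm across, 34 mm high; origin centre of its underside.
- tee: Bystander: dark pipe tee lying flat, 60 x 50 mm, 30 mm high; origin under its middle.
- tape_roll: Bystander: tape roll lying flat, 90 mm across, 24 mm high; origin centre of its underside.
- screw_jar: Bystander: jar, 64 mm across, 85 mm high; origin centre of its underside.
- spanner: Bystander: spanner lying flat, along its x axis.
- screwdriver: Bystander: screwdriver lying flat, along its x axis.
Things that resemble listed ones, but are neither listed nor needed, are in the scene too. Leave any red look-alike of the roller_rest alone. What is shaped like the roller but blue is not meant.

How it is judged:
On the way, in this order (a step that is already met when the one before it is completed fails the run):
1. the roller is out of its rest (distance between roller and roller_rest above 0.12 m), for 0.1 s.
2. the wheel is rolled along the trim: turned by over 3.5 rad (63 mm of rolling) and pressing on it (contact force between roller and fixture above 3 N and (value of joint roller_wheel above 3.5 rad or value of joint roller_wheel below -3.5 rad)), for 0.02 s.
3. all five sections are pressed home (value of joint each of trim1, trim2, trim3, trim4, trim5 above 0.0032 m), for 0.1 s.
At the end, for the whole second after the job is handed in: All five trim sections are pressed in by at least 3.2 of their 4 mm, and the roller hangs upright (within 5 degrees) and at rest in its own rest: within 9 mm of its centre, shoulder plate down on the rim (origin 52 to 60 mm above the table) (all of step 3 and horizontal distance between roller and roller_rest below 0.009 m and height (world z) of roller between 0.052 and 0.06 m and angle between roller's own z axis and vertical below 0.09 rad and linear speed of roller below 0.02 m/s); the robot touches nothing.
It fails at once if roller pressed on the board or its trim with more than 35 N (contact force between roller and fixture above 35 N).
It fails at once if fingers or arm pressed on the board or its trim (contact force between any of the fingers, the arm and fixture above 2 N).
It fails at once if tamper used on the board (contact force between tamper and fixture above 0.5 N).
It fails at once if a section nearer the free end pressed home before the one next to it on the screwed side ((value of joint trim2 above 0.0032 m and value of joint trim1 below 0.0025 m) or (value of joint trim3 above 0.0032 m and value of joint trim2 below 0.0025 m) or (value of joint trim4 above 0.0032 m and value of joint trim3 below 0.0025 m) or (value of joint trim5 above 0.0032 m and value of joint trim4 below 0.0025 m)).
It fails at once if something else moved by more than 15 mm (distance of any of bushing, tee, tape_roll, screw_jar, spanner, screwdriver, tamper from where it was at the start of the episode above 0.015 m).
It also fails if it takes over 67 s, if anything falls off the work surface, if the arm or the gripper's body presses on something with over 40 N, if the wrist force passes 120 N, or if a joint passes its speed limit or range.

## Working session

There is one attempt and no reset: what is moved stays moved. The work goes in short steps, Python scripts to look and compute and a tool call to move; the robot and the scene stay as the last step left them, time stands still between calls to the robot, and variables do not carry over. Pictures are saved under pics/ and viewed, and the job is handed in when it is done.

Besides the shell and the picture viewer there is one more tool, called after "Emit:" by a JSON object that holds its "method" and its "body", one argument or row to a line. apply_moves: Moves the arm, as the interface text tells. Its arguments: {"type":"object","properties":{"plan":{"type":"array","items":{"type":"number"}},"grip":{"type":"number"}},"required":["plan"]}

```bash
ls; mkdir -p pics; cat > h.py <<'E'
import numpy as np, cv2
from workcell import sensors, optics, bot
E
python3 - <<'E'
from h import *
o=sensors.get_obs()
print({k:np.round(v,3) for k,v in o.items()}, bot.grasp_offset)
for n in("scene","top"):
    c=optics.camera(n); cv2.imwrite(f"pics/{n}0.png",c["pixels"][:,:,::-1])
    np.savez(f"{n}0.npz",**c)
    print(n,c.keys(),c["fx"],c["fy"],c["cx"],c["cy"],np.round(c["pose"],3))
E
```

```text
pics
{'clock': np.float64(0.0), 'joint_pos': array([-1.144,  0.241,  0.004,  1.335, -0.   ,  1.571]), 'joint_vel': array([-0.   , -0.   ,  0.001, -0.001,  0.001,  0.001]), 'tau': array([ 0.0000e+00, -3.7232e+01,  2.5241e+01,  1.7000e-02, -0.0000e+00,
        0.0000e+00]), 'eef_pos': array([ 0.207, -0.455,  0.23 ]), 'tool_rot': array([ 0.977,  0.212, -0.   , -0.001]), 'ft_force': array([ 0.763, -0.557, -1.193]), 'ft_torque': array([ 0.039,  0.039, -0.033]), 'grip_width': np.float64(0.085)} 0.0187
scene dict_keys(['pixels', 'fx', 'fy', 'cx', 'cy', 'pose']) 394.4329573277157 394.4329573277157 278.36203797087865 208.51446084277543 [[-0.832 -0.421  0.362  0.849]
 [ 0.555 -0.614  0.562  0.533]
 [-0.014  0.668  0.744  0.785]
 [ 0.     0.     0.     1.   ]]
top dict_keys(['pixels', 'fx', 'fy', 'cx', 'cy', 'pose']) 439.14412538585555 439.14412538585555 283.55547738226926 205.15024015153202 [[-0.029  0.992 -0.125  0.406]
 [-0.999 -0.032 -0.025 -0.013]
 [-0.029  0.124  0.992  1.088]
 [ 0.     0.     0.     1.   ]]
```

View pics/scene0.png

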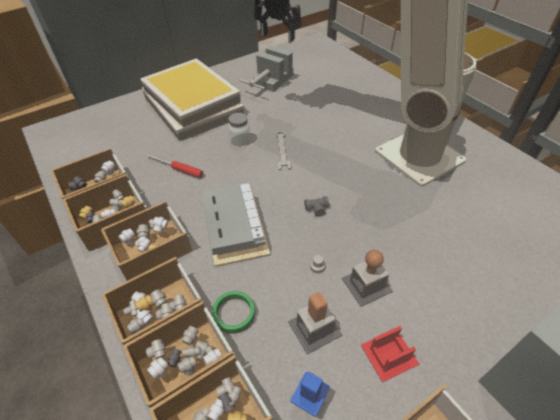

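View pics/top0.png

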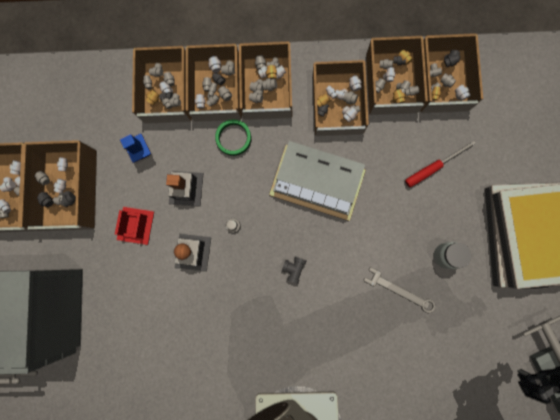

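The top view shows x upward and y to the left. The roller, with its block handle, is at about (180,183) and the tamper, with its ball, at (187,250). The fixture is at (318,182), with its end plate at the left end (282,187). I'll zoom in on both.

```bash
python3 - <<'E'
import cv2
t=cv2.imread("pics/top0.png"); s=cv2.imread("pics/scene0.png")
cv2.imwrite("pics/t_rol.png",cv2.resize(t[150:280,120:260],None,fx=5,fy=5,interpolation=cv2.INTER_CUBIC)[:600])
cv2.imwrite("pics/t_fix.png",cv2.resize(t[130:230,260:380],None,fx=6,fy=6,interpolation=cv2.INTER_CUBIC))
cv2.imwrite("pics/s_rol.png",cv2.resize(s[240:360,270:410],None,fx=5,fy=5,interpolation=cv2.INTER_CUBIC))
cv2.imwrite("pics/s_fix.png",cv2.resize(s[170:270,190:290],None,fx=6,fy=6,interpolation=cv2.INTER_CUBIC))
E
```

```text
(no output)
```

View pics/t_rol.png

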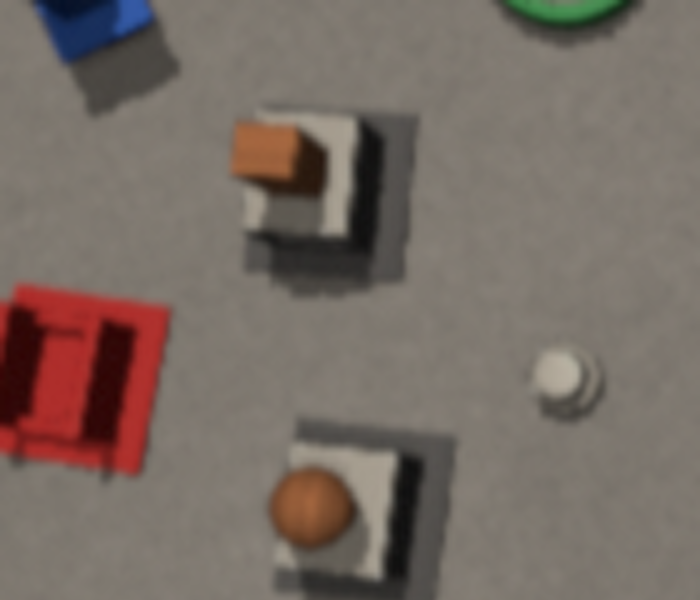

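View pics/t_fix.png

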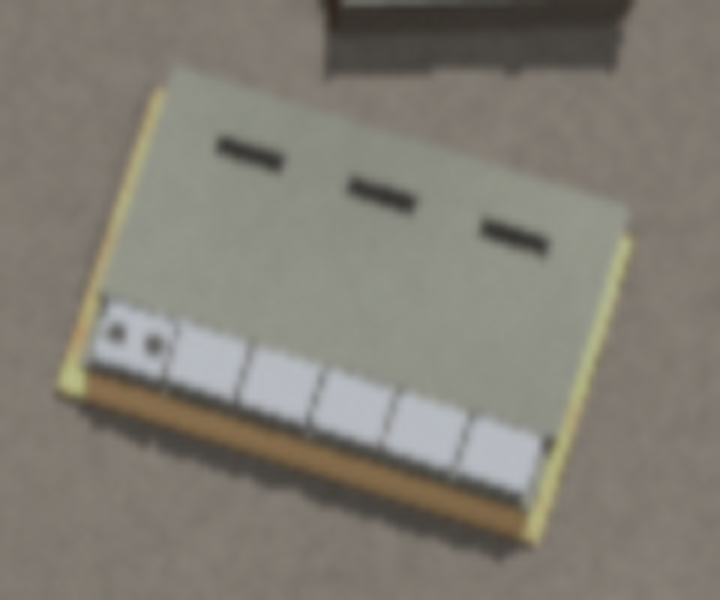

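View pics/s_rol.png

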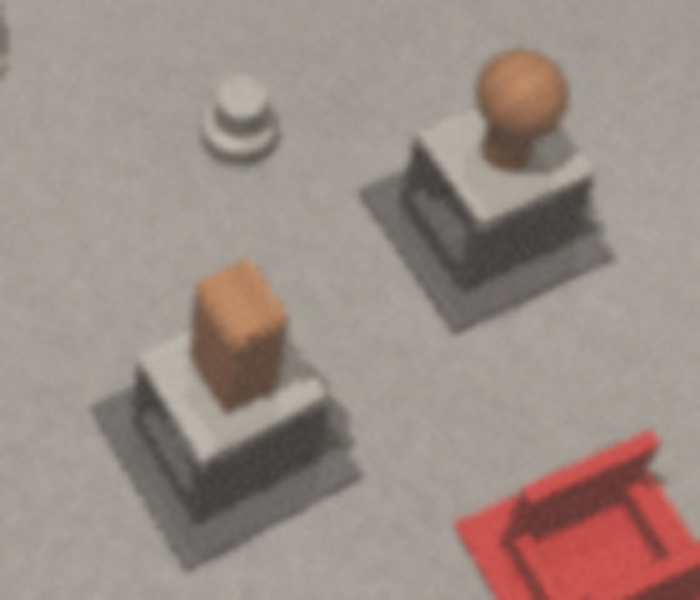

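View pics/s_fix.png

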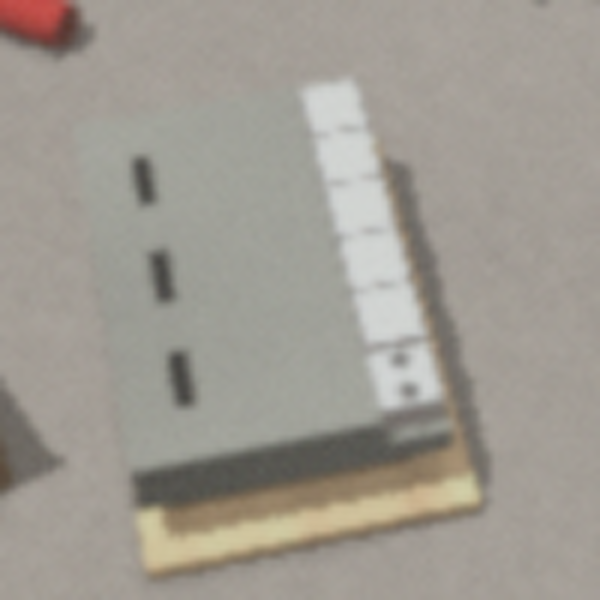

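```bash
cat >> h.py <<'E'
C={n:dict(np.load(f"{n}0.npz")) for n in("scene","top")}
def P(c):
    T=np.linalg.inv(c["pose"]); D=np.diag([1,-1,-1])
    K=np.array([[c["fx"],0,c["cx"]],[0,c["fy"],c["cy"]],[0,0,1]]); return K@D@T[:3]
def tri(t,s):
    X=cv2.triangulatePoints(P(C["top"]),P(C["scene"]),np.array(t,float).reshape(2,1),np.array(s,float).reshape(2,1)).ravel(); X=X[:3]/X[3]
    e=[np.round((lambda q:q[:2]/q[2])(P(C[n])@np.r_[X,1])-p,1) for n,p in(("top",t),("scene",s))]
    return X,e
def plane(n,p,z,c=None):
    c=c or C[n]; d=c["pose"][:3,:3]@np.array([(p[0]-c["cx"])/c["fx"],-(p[1]-c["cy"])/c["fy"],-1]); o=c["pose"][:3,3]
    return o+d*(z-o[2])/d[2]
def Z(p,f,x0,y0): return ((p[0]+.5)/f-.5+x0,(p[1]+.5)/f-.5+y0)
E
python3 - <<'E'
from h import *
R=lambda t,s:tri(Z(t,5,120,150),Z(s,5,270,240)); F=lambda t,s:tri(Z(t,6,260,130),Z(s,6,190,170))
def show(k,r): print(k,np.round(r[0]*1000,1),*r[1])
show("handle",R((265,150),(242,302)))
a=[R((358,116),(140,360)),R((262,106),(208,455)),R((247,232),(325,388))]
for r in a: show("plate",r)
print([np.linalg.norm(a[i][0]-a[i+1][0])*1000 for i in(0,1)])
show("sc1",F((118,333),(400,360)));show("sc1'",F((118,333),(410,390)));show("sc2",F((154,346),(400,360)))
for n,t,s in[("5in",(545,437),(302,88)),("5out",(524,496),(352,80)),("45out",(460,478),(368,122)),("45in",(468,418),(317,132)),("bfree",(628,208),(82,120)),("bscr",(180,68),(135,475))]: show(n,F(t,s))
# handle corners at z 0.122
for p in[(236,121),(300,127),(293,180),(232,175)]: print("htop",np.round(plane("top",Z(p,5,120,150),.122)*1000,1))
for p in[(358,116),(262,106),(247,232),(347,238)]: print("ptop",np.round(plane("top",Z(p,5,120,150),.062)*1000,1))
for p in[(196,288),(245,262),(287,315),(240,345)]: print("hs",np.round(plane("scene",Z(p,5,270,240),.122)*1000,1))
for p in[(140,360),(208,455),(325,388)]: print("ps",np.round(plane("scene",Z(p,5,270,240),.062)*1000,1))
E
```

```text
handle [592.8 261.7 117.7] [-0.5  0.6] [-1.1 -0.1]
plate [619.4 234.2  56.6] [-0.6  0.7] [-1.4 -0.1]
plate [623.8 281.2  59.5] [-1.1  1.4] [-2.7 -0.2]
plate [565.3 286.7  58.3] [-0.3  0.4] [-0.7 -0. ]
[np.float64(47.2904470725949), np.float64(58.735498325855495)]
sc1 [581.2  21.1  73.6] [ 0.1 -0.1] [0.1 0. ]
sc1' [582.1  23.   58. ] [-0.5  0.7] [-1.1 -0.1]
sc2 [576.9   8.5  58. ] [-0.3  0.5] [-0.7 -0.1]
5in [ 534.4 -143.1   61.9] [-0.5  0.7] [-1.  -0.1]
5out [ 512.6 -134.6   61.2] [-0.2  0.3] [-0.4 -0. ]
45out [ 520.1 -109.8   60.3] [-0.3  0.5] [-0.7 -0.1]
45in [ 543.1 -113.5   64.3] [-0.3  0.5] [-0.7 -0.1]
bfree [ 623.6 -179.6   63.1] [-0.6  1. ] [-1.3 -0.2]
bscr [689.5  -4.6  54. ] [-0.6  0.9] [-1.4 -0.2]
htop [607.1 272.6 122. ]
htop [603.3 243.6 122. ]
htop [579.2 246.7 122. ]
htop [582.4 274.3 122. ]
ptop [620.  231.6  62. ]
ptop [626.5 277.9  62. ]
ptop [565.6 284.9  62. ]
ptop [561.1 237.   62. ]
hs [603.5 250.4 122. ]
hs [581.5 252.  122. ]
hs [582.3 278.4 122. ]
hs [604.1 278.3 122. ]
ps [618.9 238.2  62. ]
ps [620.5 285.3  62. ]
ps [565.6 288.9  62. ]
```

```bash
cat >> h.py <<'E'
from scipy.spatial.transform import Rotation as Ro
def goal(x,y,z,jaw):
    o=sensors.get_obs(); R=Ro.from_quat(o["tool_rot"]); p=o["eef_pos"]
    yv=np.array([np.cos(jaw),np.sin(jaw),0]); zv=np.array([0,0,-1.]); xv=np.cross(yv,zv)
    G=Ro.from_matrix(np.c_[xv,yv,zv])
    print("shift",np.round(R.inv().apply(np.array([x,y,z])-p),4),"turn",np.round((R.inv()*G).as_rotvec(),3),"| now",np.round(p,4),"F",np.round(o["ft_force"],1),"t",round(float(o["clock"]),2), "w",round(float(o["grip_width"]),4))
E
python3 -c "
from h import *
goal(.5925,.260,.20,-.09)"
```

```text
shift [ 0.647  -0.4908  0.0314] turn [-2.000e-03 -1.000e-03 -1.054e+00] | now [ 0.2067 -0.4546  0.2305] F [-0.3  0.5 -0.1] t 0.1 w 0.0853
```

Emit:
{"method": "apply_moves", "body": {
  "plan": [0.05, -0.038, 0, 0, 0, -0.1, 0.647, -0.491, 0.02, 0, 0, -1.054, 0.647, -0.491, 0.02, 0, 0, -1.054, 0.647, -0.491, 0.02, 0, 0, -1.054, 0.647, -0.491, 0.02, 0, 0, -1.054, 0.647, -0.491, 0.02, 0, 0, -1.054, 0.647, -0.491, 0.02, 0, 0, -1.054, 0.647, -0.491, 0.02, 0, 0, -1.054, 0.647, -0.491, 0.02, 0, 0, -1.054, 0.647, -0.491, 0.02, 0, 0, -1.054, 0.647, -0.491, 0.02, 0, 0, -1.054, 0.647, -0.491, 0.02, 0, 0, -1.054],
  "grip": 0.0854
}}

```text
clock: 1.1
eef_pos: [0.4446, -0.0132, 0.2192]
tool_rot: [0.738, 0.675, -0.0, -0.0]
ft_force: [-0.0, -0.4, 0.5]
grip_width: 0.0852
```

```bash
python3 -c "
from h import *
goal(.5925,.260,.20,-.09)"
```

```text
shift [0.2853 0.1228 0.0191] turn [-0.  0.  0.] | now [ 0.4446 -0.0132  0.2192] F [-0.  -0.4  0.5] t 1.1 w 0.0852
```

Emit:
{"method": "apply_moves", "body": {
  "plan": [0.285, 0.123, 0.02, 0, 0, 0, 0.285, 0.123, 0.02, 0, 0, 0, 0.285, 0.123, 0.02, 0, 0, 0, 0.285, 0.123, 0.02, 0, 0, 0, 0.285, 0.123, 0.02, 0, 0, 0, 0.285, 0.123, 0.02, 0, 0, 0, 0.285, 0.123, 0.02, 0, 0, 0, 0.285, 0.123, 0.02, 0, 0, 0, 0.285, 0.123, 0.02, 0, 0, 0]
}}

```text
clock: 1.85
eef_pos: [0.593, 0.2618, 0.1967]
tool_rot: [0.737, 0.676, -0.001, -0.001]
ft_force: [-0.1, -0.2, -1.0]
grip_width: 0.0856
```

```bash
python3 - <<'E'
from h import *
goal(.5925,.260,.077,-.09)
for n in("top","scene"):
    c=optics.camera(n); np.savez(f"{n}1.npz",**c)
    im=c["pixels"][:,:,::-1]; im=im[130:260,110:260] if n=="top" else im[220:350,240:400]
    cv2.imwrite(f"pics/{n}1.png",cv2.resize(im,None,fx=4,fy=4,interpolation=cv2.INTER_CUBIC))
E
```

```text
shift [-1.900e-03 -1.000e-04  1.197e-01] turn [-0.002 -0.     0.005] | now [0.593  0.2618 0.1967] F [-0.1 -0.2 -1. ] t 1.85 w 0.0856
```

View pics/scene1.png

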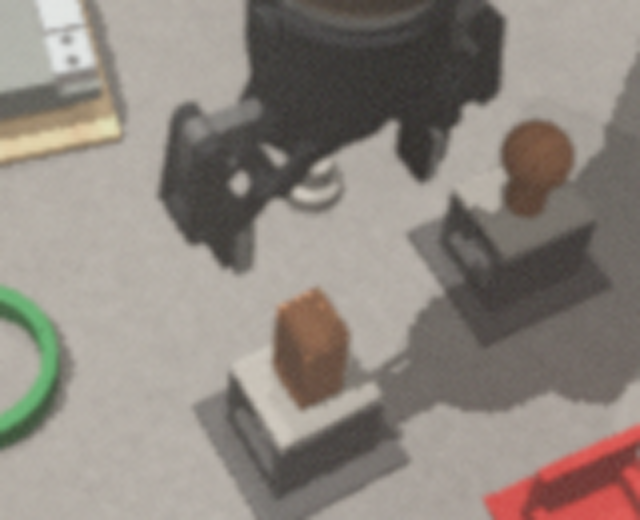

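View pics/top1.png

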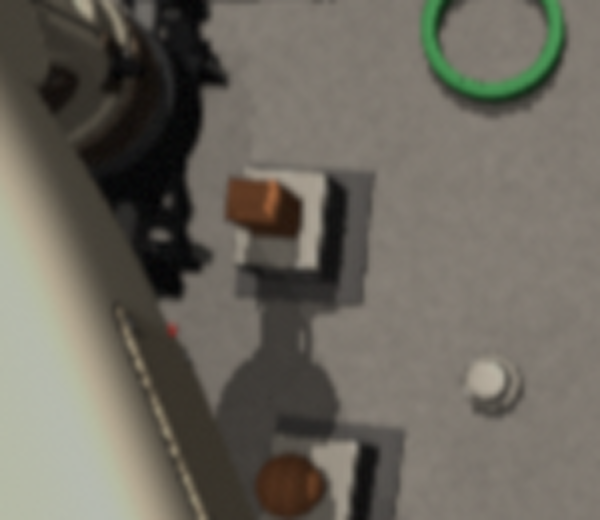

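Emit:
{"method": "apply_moves", "body": {
  "plan": [-0.002, 0, 0.02, 0, 0, 0, -0.002, 0, 0.05, 0, 0, 0, -0.002, 0, 0.08, 0, 0, 0, -0.002, 0, 0.1, 0, 0, 0, -0.002, 0, 0.112, 0, 0, 0, -0.002, 0, 0.12, 0, 0, 0, -0.002, 0, 0.12, 0, 0, 0, -0.002, 0, 0.12, 0, 0, 0]
}}

```text
clock: 2.62
eef_pos: [0.5923, 0.2547, 0.08]
tool_rot: [0.739, 0.674, 0.0, 0.0]
ft_force: [-0.2, -0.4, 0.0]
grip_width: 0.0855
```

```bash
python3 - <<'E'
from h import *
goal(.5925,.260,.077,-.09)
for n in("scene",):
    c=optics.camera(n); np.savez(f"{n}1.npz",**c)
    im=c["pixels"][:,:,::-1]; im=im[130:260,110:260] if n=="top" else im[220:350,240:400]
    cv2.imwrite(f"pics/{n}2.png",cv2.resize(im,None,fx=4,fy=4,interpolation=cv2.INTER_CUBIC))
E
```

```text
shift [ 0.0053 -0.0003  0.003 ] turn [ 0.     0.    -0.001] | now [0.5923 0.2547 0.08  ] F [-0.2 -0.4  0. ] t 2.62 w 0.0855
```

View pics/scene2.png

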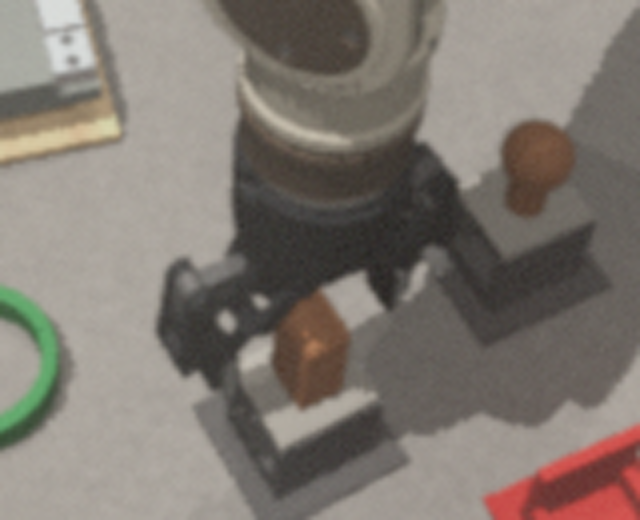

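Emit:
{"method": "apply_moves", "body": {
  "plan": [0.005, 0, 0.003, 0, 0, 0, 0.005, 0, 0.003, 0, 0, 0, 0.005, 0, 0.003, 0, 0, 0, 0.005, 0, 0.003, 0, 0, 0]
}}

```text
clock: 3.0
eef_pos: [0.593, 0.2609, 0.077]
tool_rot: [0.738, 0.675, 0.0, 0.0]
ft_force: [-0.2, -0.3, -0.1]
grip_width: 0.0858
```

```bash
python3 - <<'E'
from h import *
goal(.5925,.260,.077,-.09)
q=np.array([.5925,.26,.0])
for n in("scene",):
    c=optics.camera(n)
    for z in(.062,.122): u=P(c)@np.r_[q[:2],z,1]; print((u[:2]/u[2]-[240,220])*4)
    u=P(c)@np.r_[sensors.get_obs()["eef_pos"]+[0,0,.013],1]; print((u[:2]/u[2]-[240,220])*4)
    im=c["pixels"][:,:,::-1]; im=im[220:350,240:400]
    cv2.imwrite(f"pics/{n}3.png",cv2.resize(im,None,fx=4,fy=4,interpolation=cv2.INTER_CUBIC))
E
```

```text
shift [-0.0009 -0.0004 -0.    ] turn [ 0.001 -0.     0.   ] | now [0.593  0.2609 0.077 ] F [-0.2 -0.3 -0.1] t 3.0 w 0.0858
[299.25237953 372.36620132]
[306.23470495 312.09541606]
[302.73224013 346.91197689]
```

View pics/scene3.png

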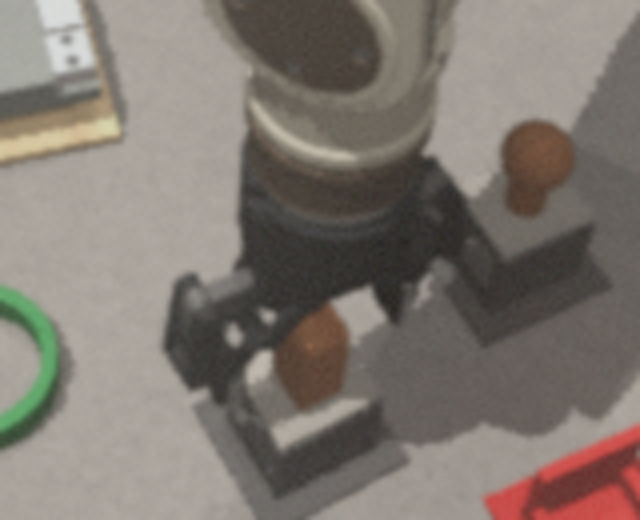

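Emit:
{"method": "apply_moves", "body": {
  "plan": [-0.001, 0, 0, 0, 0, 0, -0.001, 0, 0, 0, 0, 0, -0.001, 0, 0, 0, 0, 0, -0.001, 0, 0, 0, 0, 0, -0.001, 0, 0, 0, 0, 0, -0.001, 0, 0, 0, 0, 0, -0.001, 0, 0, 0, 0, 0, -0.001, 0, 0, 0, 0, 0],
  "grip": 0.0
}}

```text
clock: 3.72
eef_pos: [0.5929, 0.2595, 0.0765]
tool_rot: [0.738, 0.675, 0.0, 0.0]
ft_force: [0.2, -0.1, 1.3]
grip_width: 0.0257
```

```bash
python3 - <<'E'
from h import *
goal(.5925,.260,.077,-.09)
print(sensors.get_obs()["joint_pos"])
E
```

```text
shift [ 0.0005 -0.0004 -0.0005] turn [ 0.001 -0.    -0.   ] | now [0.5929 0.2595 0.0765] F [ 0.2 -0.1  1.3] t 3.72 w 0.0257
[ 4.12671297e-01  6.26470769e-01  1.88116339e-01  1.13195991e+00
 -2.15964582e-04  2.07357804e+00]
```

Emit:
{"method": "apply_moves", "body": {
  "plan": [0, 0, -0.01, 0, 0, 0, 0, 0, -0.025, 0, 0, 0, 0, 0, -0.045, 0, 0, 0, 0, 0, -0.07, 0, 0, 0, 0, 0, -0.1, 0, 0, 0, 0, 0, -0.125, 0, 0, 0, 0, 0, -0.135, 0, 0, 0, 0, 0, -0.14, 0, 0, 0, 0, 0, -0.14, 0, 0, 0, 0, 0, -0.14, 0, 0, 0]
}}

```text
clock: 4.55
eef_pos: [0.5918, 0.2592, 0.2146]
tool_rot: [0.738, 0.675, -0.001, -0.001]
ft_force: [0.3, -0.2, -3.1]
grip_width: 0.0254
```

```bash
python3 - <<'E'
from h import *
goal(.5795,.016,.215,1.218)
for n in("scene",):
    c=optics.camera(n)
    im=c["pixels"][:,:,::-1]; im=im[200:350,240:400]
    cv2.imwrite(f"pics/{n}4.png",cv2.resize(im,None,fx=4,fy=4,interpolation=cv2.INTER_CUBIC))
E
```

```text
shift [-0.2433  0.0096 -0.    ] turn [-3.000e-03 -1.000e-03 -1.308e+00] | now [0.5918 0.2592 0.2146] F [ 0.3 -0.2 -3.1] t 4.55 w 0.0254
```

View pics/scene4.png

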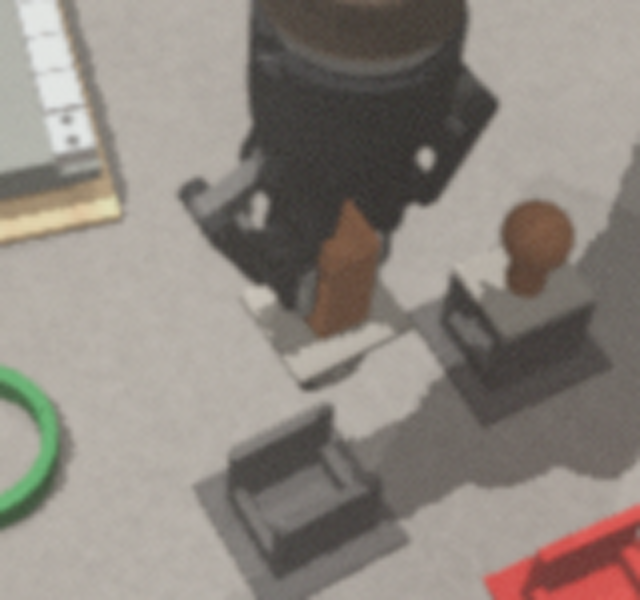

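Emit:
{"method": "apply_moves", "body": {
  "plan": [-0.01, 0, 0, 0, 0, -0.06, -0.035, 0.001, 0, 0, 0, -0.18, -0.06, 0.003, 0, 0, 0, -0.3, -0.085, 0.004, 0, 0, 0, -0.42, -0.11, 0.005, 0, 0, 0, -0.54, -0.135, 0.006, 0, 0, 0, -0.66, -0.16, 0.007, 0, 0, 0, -0.78, -0.185, 0.008, 0, 0, 0, -0.9, -0.21, 0.009, 0, 0, 0, -1.02, -0.23, 0.01, 0, 0, 0, -1.14, -0.24, 0.01, 0, 0, 0, -1.24, -0.243, 0.01, 0, 0, 0, -1.308]
}}

```text
clock: 5.6
eef_pos: [0.5794, 0.0142, 0.2142]
tool_rot: [0.175, 0.985, -0.001, -0.002]
ft_force: [-0.1, 0.2, -2.9]
grip_width: 0.0253
```

Emit:
{"method": "apply_moves", "body": {
  "plan": [0, 0, 0, 0, 0, 0, 0, 0, 0, 0, 0, 0, 0, 0, 0, 0, 0, 0, 0, 0, 0, 0, 0, 0]
}}

```text
clock: 5.93
eef_pos: [0.5805, 0.0172, 0.2157]
tool_rot: [0.176, 0.984, -0.0, -0.001]
ft_force: [1.0, 0.6, -1.9]
grip_width: 0.0254
```

```bash
python3 - <<'E'
from h import *
goal(.5795,.016,.150,1.218)
for n in("scene","top"):
    c=optics.camera(n)
    im=c["pixels"][:,:,::-1]; im=im[120:270,170:330] if n=="scene" else im[110:240,240:390]
    cv2.imwrite(f"pics/{n}5.png",cv2.resize(im,None,fx=4,fy=4,interpolation=cv2.INTER_CUBIC))
E
```

```text
shift [ 0.0005 -0.0015  0.0657] turn [-0.    -0.001 -0.   ] | now [0.5805 0.0172 0.2157] F [ 1.   0.6 -1.9] t 5.93 w 0.0254
```

View pics/scene5.png

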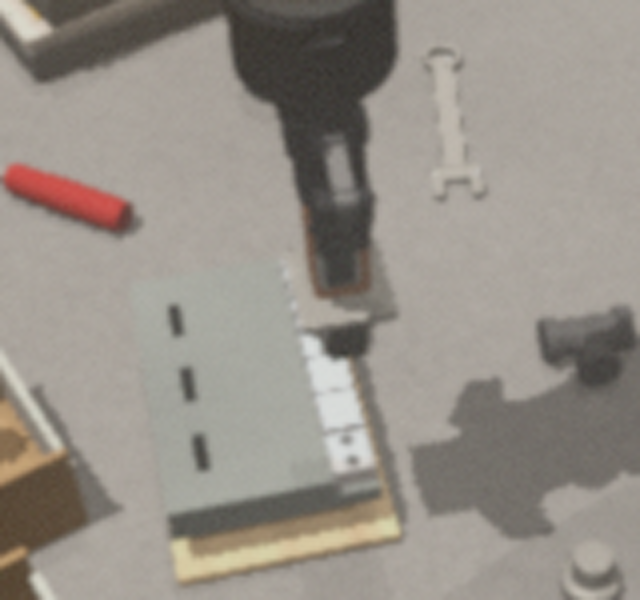

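View pics/top5.png

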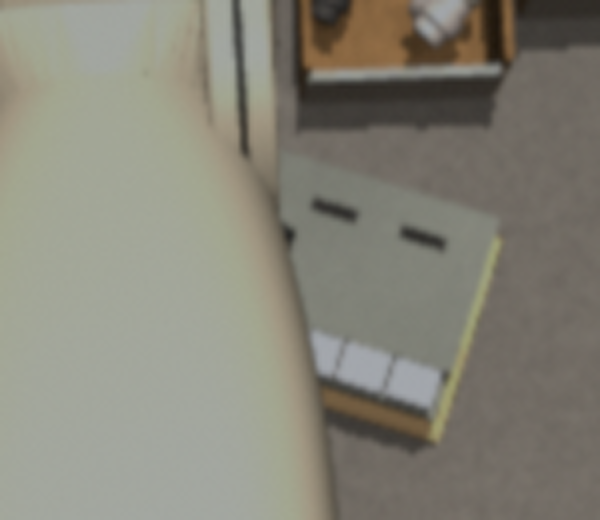

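Emit:
{"method": "apply_moves", "body": {
  "plan": [0, 0.001, 0.01, 0, 0, 0, 0, 0.002, 0.03, 0, 0, 0, 0, 0.002, 0.05, 0, 0, 0, 0, 0.002, 0.063, 0, 0, 0, 0, 0.002, 0.07, 0, 0, 0, 0, 0.002, 0.073, 0, 0, 0, 0, 0.002, 0.075, 0, 0, 0, 0, 0.002, 0.075, 0, 0, 0, 0, 0.002, 0.075, 0, 0, 0]
}}

```text
clock: 6.78
eef_pos: [0.5821, 0.0186, 0.1423]
tool_rot: [0.175, 0.984, 0.0, 0.001]
ft_force: [-0.5, 0.6, -2.8]
grip_width: 0.0255
```

```bash
python3 - <<'E'
from h import *
goal(.5805,.018,.125,1.218)
for n in("scene",):
    c=optics.camera(n)
    im=c["pixels"][:,:,::-1]; im=im[170:270,180:300]
    cv2.imwrite(f"pics/{n}6.png",cv2.resize(im,None,fx=6,fy=6,interpolation=cv2.INTER_CUBIC))
print(np.round(sensors.get_obs()["ft_force"],2))
E
```

```text
shift [ 0.0014 -0.0011  0.0173] turn [0.001 0.002 0.   ] | now [0.5821 0.0186 0.1423] F [-0.5  0.6 -2.8] t 6.78 w 0.0255
[-0.53 -0.22 -2.46]
```

View pics/scene6.png

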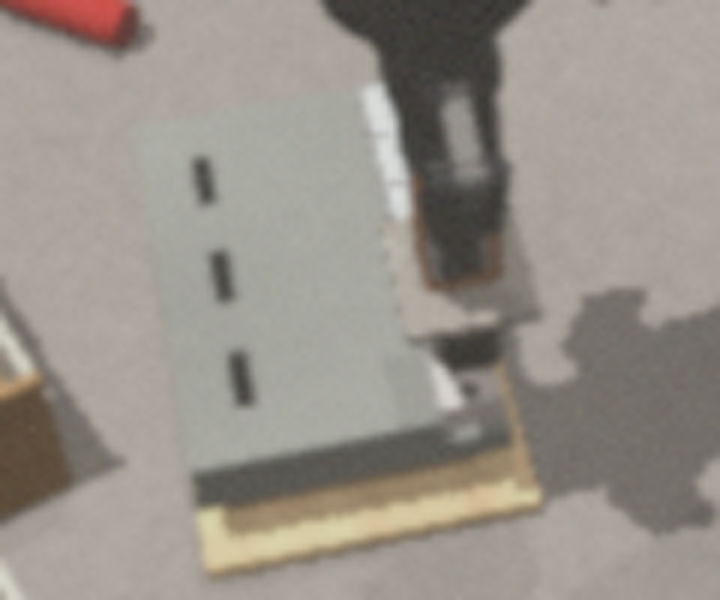

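Emit:
{"method": "apply_moves", "body": {
  "plan": [0.001, 0, 0.002, 0, 0, 0, 0.001, 0, 0.004, 0, 0, 0, 0.001, 0, 0.006, 0, 0, 0, 0.001, 0, 0.008, 0, 0, 0, 0.001, 0, 0.008, 0, 0, 0]
}}

```text
clock: 7.25
eef_pos: [0.5801, 0.0188, 0.1328]
tool_rot: [0.176, 0.984, -0.0, -0.0]
ft_force: [0.0, 0.5, -2.0]
grip_width: 0.0252
```

Emit:
{"method": "apply_moves", "body": {
  "plan": [0, 0, 0.001, 0, 0, 0, 0, 0, 0.002, 0, 0, 0, 0, 0, 0.003, 0, 0, 0]
}}

```text
clock: 7.5
eef_pos: [0.5806, 0.0188, 0.1304]
tool_rot: [0.176, 0.984, 0.0, 0.0]
ft_force: [0.7, -0.1, -2.9]
grip_width: 0.0254
```

Emit:
{"method": "apply_moves", "body": {
  "plan": [0, 0, 0.001, 0, 0, 0, 0, 0, 0.002, 0, 0, 0]
}}

```text
clock: 7.67
eef_pos: [0.5805, 0.0188, 0.1283]
tool_rot: [0.175, 0.984, 0.0, 0.0]
ft_force: [0.3, -0.4, -2.5]
grip_width: 0.0253
```

Emit:
{"method": "apply_moves", "body": {
  "plan": [0, 0, 0.001, 0, 0, 0, 0, 0, 0.001, 0, 0, 0]
}}

```text
clock: 7.83
eef_pos: [0.5804, 0.0188, 0.1272]
tool_rot: [0.175, 0.984, -0.0, -0.0]
ft_force: [-0.5, 0.2, -2.1]
grip_width: 0.0253
```

Emit:
{"method": "apply_moves", "body": {
  "plan": [0, 0, 0.001, 0, 0, 0, 0, 0, 0.001, 0, 0, 0]
}}

```text
clock: 8.0
eef_pos: [0.5806, 0.0188, 0.1265]
tool_rot: [0.175, 0.984, 0.0, 0.0]
ft_force: [0.0, -0.1, -2.3]
grip_width: 0.0253
```

Emit:
{"method": "apply_moves", "body": {
  "plan": [0, 0, 0.001, 0, 0, 0, 0, 0, 0.001, 0, 0, 0]
}}

```text
clock: 8.17
eef_pos: [0.5808, 0.019, 0.1264]
tool_rot: [0.175, 0.984, 0.0, 0.001]
ft_force: [-2.0, -0.5, 3.6]
grip_width: 0.0252
```

Emit:
{"method": "apply_moves", "body": {
  "plan": [0, 0, 0.001, 0, 0, 0, 0, 0, 0.001, 0, 0, 0, 0, 0, 0.001, 0, 0, 0]
}}

```text
clock: 8.42
eef_pos: [0.581, 0.0192, 0.1263]
tool_rot: [0.175, 0.985, 0.001, 0.001]
ft_force: [-3.7, 0.5, 6.6]
grip_width: 0.0255
```

Emit:
{"method": "apply_moves", "body": {
  "plan": [0, 0, 0.001, 0, 0, 0, 0, 0, 0.001, 0, 0, 0, 0, 0, 0.001, 0, 0, 0]
}}

```text
clock: 8.67
eef_pos: [0.5812, 0.0194, 0.1262]
tool_rot: [0.175, 0.985, 0.001, 0.001]
ft_force: [-4.4, 1.2, 12.0]
grip_width: 0.0253
```

Emit:
{"method": "apply_moves", "body": {
  "plan": [0, -0.003, 0.0005, 0, 0, 0, 0, -0.006, 0.0005, 0, 0, 0, 0, -0.009, 0.0005, 0, 0, 0, 0, -0.01, 0.0005, 0, 0, 0]
}}

```text
clock: 9.0
eef_pos: [0.5782, 0.0115, 0.1263]
tool_rot: [0.175, 0.985, 0.003, 0.002]
ft_force: [-3.8, 5.0, 13.1]
grip_width: 0.0252
```

```bash
cat >> h.py <<'E'
def st():
    o=sensors.get_obs(); p=o["eef_pos"]; d=p[:2]-[.5795,.016]; u=np.array([-.345,-.939]); n=np.array([.939,-.345])
    print("s",round(d@u*1000,1),"lat(+board)",round(d@n*1000,1),"z",round(p[2]*1000,1),"Fu",round(o["ft_force"][:2]@u,1),"Fn",round(o["ft_force"][:2]@n,1),"Fz",round(o["ft_force"][2],1),"rot",np.round(Ro.from_quat(o["tool_rot"]).as_matrix()[:2,2],4),"t",o["clock"])
E
python3 -c "
from h import *
st()"
```

```text
s 4.7 lat(+board) 0.4 z 126.3 Fu -3.3 Fn -5.3 Fz 13.1 rot [0.0047 0.0052] t 9.0
```

Emit:
{"method": "apply_moves", "body": {
  "plan": [0.0005, -0.002, 0.0005, 0, 0, 0, 0.001, -0.004, 0.0005, 0, 0, 0, 0.001, -0.005, 0.0005, 0, 0, 0]
}}

```text
clock: 9.25
eef_pos: [0.5769, 0.0082, 0.1263]
tool_rot: [0.175, 0.985, 0.004, 0.003]
ft_force: [-2.1, 7.2, 13.8]
grip_width: 0.0253
```

```bash
python3 -c "
from h import *
st()"
```

```text
s 8.2 lat(+board) 0.2 z 126.3 Fu -6.0 Fn -4.4 Fz 13.8 rot [0.0077 0.0068] t 9.25
```

Emit:
{"method": "apply_moves", "body": {
  "plan": [0.0005, -0.0025, 0.0003, 0, 0, 0, 0.001, -0.005, 0.0005, 0, 0, 0, 0.001, -0.0075, 0.0005, 0, 0, 0, 0.001, -0.008, 0.0005, 0, 0, 0]
}}

```text
clock: 9.58
eef_pos: [0.5731, -0.0015, 0.1261]
tool_rot: [0.175, 0.985, 0.001, 0.004]
ft_force: [-2.2, 0.6, 15.5]
grip_width: 0.0253
```

```bash
python3 -c "
from h import *
st()"
```

```text
s 18.6 lat(+board) 0.0 z 126.1 Fu 0.1 Fn -2.3 Fz 15.5 rot [0.0076 0.0013] t 9.5833
```

Emit:
{"method": "apply_moves", "body": {
  "plan": [0, -0.003, 0, 0, 0, 0, 0, -0.006, 0, 0, 0, 0, 0, -0.009, 0, 0, 0, 0, 0, -0.012, 0, 0, 0, 0, 0, -0.012, 0, 0, 0, 0]
}}

```text
clock: 10.0
eef_pos: [0.5688, -0.0132, 0.1261]
tool_rot: [0.176, 0.984, 0.001, 0.004]
ft_force: [-3.0, 0.6, 16.3]
grip_width: 0.0254
```

```bash
python3 -c "
from h import *
st()"
```

```text
s 31.2 lat(+board) 0.0 z 126.1 Fu 0.5 Fn -3.0 Fz 16.3 rot [0.0073 0.0007] t 10.0
```

Emit:
{"method": "apply_moves", "body": {
  "plan": [0, -0.0025, 0, 0, 0, 0, 0, -0.005, 0, 0, 0, 0, 0.0005, -0.0075, 0, 0, 0, 0, 0.0005, -0.01, 0, 0, 0, 0, 0.0005, -0.012, 0, 0, 0, 0, 0.0005, -0.012, 0, 0, 0, 0]
}}

```text
clock: 10.5
eef_pos: [0.5651, -0.023, 0.1262]
tool_rot: [0.175, 0.985, 0.002, 0.004]
ft_force: [-1.3, 3.8, 15.0]
grip_width: 0.0254
```

```bash
python3 -c "
from h import *
st()"
```

```text
s 41.6 lat(+board) -0.1 z 126.2 Fu -3.2 Fn -2.5 Fz 15.0 rot [0.0091 0.0031] t 10.5
```

Emit:
{"method": "apply_moves", "body": {
  "plan": [0, -0.0025, 0.0003, 0, 0, 0, 0, -0.005, 0.0003, 0, 0, 0, 0, -0.0075, 0.0003, 0, 0, 0, 0, -0.01, 0.0003, 0, 0, 0, 0, -0.012, 0.0003, 0, 0, 0]
}}

```text
clock: 10.92
eef_pos: [0.5606, -0.0353, 0.1261]
tool_rot: [0.175, 0.985, 0.001, 0.004]
ft_force: [-2.5, 1.8, 16.7]
grip_width: 0.0255
```

```bash
python3 -c "
from h import *
st()"
```

```text
s 54.6 lat(+board) -0.1 z 126.1 Fu -0.9 Fn -3.0 Fz 16.7 rot [0.0086 0.0009] t 10.9167
```

Emit:
{"method": "apply_moves", "body": {
  "plan": [0, -0.003, 0, 0, 0, 0, 0, -0.006, 0, 0, 0, 0, 0, -0.009, 0, 0, 0, 0, 0, -0.012, 0, 0, 0, 0, 0, -0.014, 0, 0, 0, 0, 0, -0.016, 0, 0, 0, 0]
}}

```text
clock: 11.42
eef_pos: [0.5559, -0.048, 0.1262]
tool_rot: [0.175, 0.985, 0.004, 0.005]
ft_force: [-1.7, 6.4, 15.2]
grip_width: 0.0252
```

```bash
python3 -c "
from h import *
st()"
```

```text
s 68.2 lat(+board) -0.1 z 126.2 Fu -5.4 Fn -3.8 Fz 15.2 rot [0.0103 0.0061] t 11.4167
```

Emit:
{"method": "apply_moves", "body": {
  "plan": [0, -0.0025, 0.0003, 0, 0, 0, 0, -0.005, 0.0003, 0, 0, 0, 0, -0.0075, 0.0003, 0, 0, 0, 0, -0.01, 0.0003, 0, 0, 0, 0, -0.012, 0.0003, 0, 0, 0]
}}

```text
clock: 11.83
eef_pos: [0.551, -0.0616, 0.1261]
tool_rot: [0.175, 0.985, 0.001, 0.004]
ft_force: [-3.1, 1.8, 18.8]
grip_width: 0.0255
```

```bash
python3 -c "
from h import *
st()"
```

```text
s 82.7 lat(+board) -0.0 z 126.1 Fu -0.6 Fn -3.6 Fz 18.8 rot [0.0088 0.0006] t 11.8333
```

Emit:
{"method": "apply_moves", "body": {
  "plan": [0, -0.003, 0, 0, 0, 0, 0, -0.006, 0, 0, 0, 0, 0, -0.009, 0, 0, 0, 0, 0, -0.012, 0, 0, 0, 0, 0, -0.015, 0, 0, 0, 0, 0, -0.018, 0, 0, 0, 0]
}}

```text
clock: 12.33
eef_pos: [0.5455, -0.0762, 0.1262]
tool_rot: [0.175, 0.985, 0.004, 0.005]
ft_force: [-0.9, 7.8, 18.3]
grip_width: 0.0254
```

```bash
python3 -c "
from h import *
st()"
```

```text
s 98.3 lat(+board) -0.1 z 126.2 Fu -7.0 Fn -3.5 Fz 18.3 rot [0.0106 0.006 ] t 12.3333
```

Emit:
{"method": "apply_moves", "body": {
  "plan": [0, -0.0025, 0, 0, 0, 0, 0, -0.005, 0, 0, 0, 0, 0, -0.0075, 0, 0, 0, 0, 0, -0.01, 0, 0, 0, 0, 0, -0.012, 0, 0, 0, 0]
}}

```text
clock: 12.75
eef_pos: [0.5406, -0.09, 0.1261]
tool_rot: [0.175, 0.985, 0.001, 0.004]
ft_force: [-2.6, 2.5, 18.8]
grip_width: 0.0255
```

```bash
python3 -c "
from h import *
st()"
```

```text
s 112.9 lat(+board) -0.0 z 126.1 Fu -1.4 Fn -3.3 Fz 18.8 rot [0.0087 0.    ] t 12.75
```

Emit:
{"method": "apply_moves", "body": {
  "plan": [0, -0.003, 0, 0, 0, 0, 0, -0.006, 0, 0, 0, 0, 0, -0.009, 0, 0, 0, 0, 0, -0.012, 0, 0, 0, 0, 0, -0.015, 0, 0, 0, 0, 0, -0.018, 0, 0, 0, 0]
}}

```text
clock: 13.25
eef_pos: [0.5351, -0.1046, 0.1262]
tool_rot: [0.175, 0.985, 0.004, 0.005]
ft_force: [-1.5, 8.0, 18.4]
grip_width: 0.0253
```

```bash
python3 -c "
from h import *
st()"
```

```text
s 128.6 lat(+board) -0.1 z 126.2 Fu -7.0 Fn -4.2 Fz 18.4 rot [0.0104 0.0053] t 13.25
```

Emit:
{"method": "apply_moves", "body": {
  "plan": [0, -0.0025, 0, 0, 0, 0, 0, -0.005, 0, 0, 0, 0, 0, -0.0075, 0, 0, 0, 0, 0, -0.01, 0, 0, 0, 0, 0, -0.013, 0, 0, 0, 0, 0, -0.016, 0, 0, 0, 0, 0, -0.019, 0, 0, 0, 0, 0, -0.022, 0, 0, 0, 0, 0, -0.022, 0, 0, 0, 0]
}}

```text
clock: 14.0
eef_pos: [0.5264, -0.1283, 0.1261]
tool_rot: [0.176, 0.984, -0.0, 0.004]
ft_force: [-4.0, 0.7, 20.4]
grip_width: 0.0251
```

```bash
python3 -c "
from h import *
st()"
```

```text
s 153.9 lat(+board) -0.0 z 126.1 Fu 0.7 Fn -4.0 Fz 20.4 rot [ 0.0081 -0.0015] t 14.0
```

Emit:
{"method": "apply_moves", "body": {
  "plan": [0, 0, -0.002, 0, 0, 0, 0, 0, -0.006, 0, 0, 0, 0, 0, -0.015, 0, 0, 0, 0, 0, -0.03, 0, 0, 0, 0, 0, -0.05, 0, 0, 0, 0, 0, -0.07, 0, 0, 0, 0, 0, -0.085, 0, 0, 0, 0, 0, -0.092, 0, 0, 0, 0, 0, -0.094, 0, 0, 0]
}}

```text
clock: 14.75
eef_pos: [0.5246, -0.1278, 0.2165]
tool_rot: [0.175, 0.984, -0.0, 0.001]
ft_force: [-0.0, -0.8, -2.9]
grip_width: 0.0254
```

```bash
python3 - <<'E'
from h import *
st(); goal(.5929,.2595,.215,-.09)
for n in("scene",):
    c=optics.camera(n)
    im=c["pixels"][:,:,::-1]; im=im[120:270,170:330]
    cv2.imwrite(f"pics/{n}7.png",cv2.resize(im,None,fx=4,fy=4,interpolation=cv2.INTER_CUBIC))
E
```

```text
s 154.0 lat(+board) -2.0 z 216.5 Fu 0.8 Fn 0.3 Fz -2.9 rot [ 0.0019 -0.0006] t 14.75
shift [0.0697 0.3871 0.0015] turn [1.000e-03 2.000e-03 1.308e+00] | now [ 0.5246 -0.1278  0.2165] F [-0.  -0.8 -2.9] t 14.75 w 0.0254
```

View pics/scene7.png

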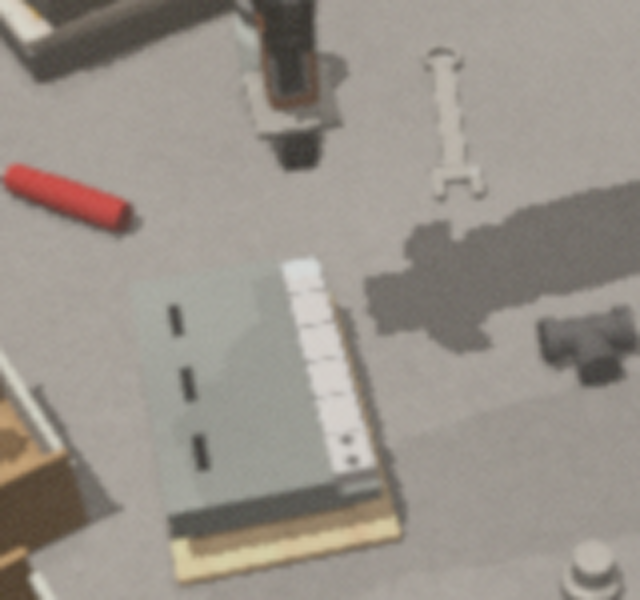

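Emit:
{"method": "apply_moves", "body": {
  "plan": [0.002, 0.01, 0, 0, 0, 0.03, 0.006, 0.035, 0, 0, 0, 0.12, 0.011, 0.064, 0, 0, 0, 0.23, 0.017, 0.096, 0, 0, 0, 0.34, 0.023, 0.128, 0, 0, 0, 0.45, 0.029, 0.16, 0, 0, 0, 0.56, 0.035, 0.192, 0, 0, 0, 0.67, 0.041, 0.224, 0, 0, 0, 0.78, 0.047, 0.256, 0, 0, 0, 0.89, 0.053, 0.288, 0, 0, 0, 1.0, 0.058, 0.316, 0, 0, 0, 1.1, 0.062, 0.34, 0, 0, 0, 1.18]
}}

```text
clock: 15.8
eef_pos: [0.5823, 0.2149, 0.213]
tool_rot: [0.695, 0.719, -0.002, -0.001]
ft_force: [0.4, -0.5, -3.5]
grip_width: 0.0256
```

```bash
python3 - <<'E'
from h import *
goal(.5929,.2595,.215,-.09)
E
```

```text
shift [ 0.0442  0.0122 -0.0021] turn [-0.003  0.001  0.125] | now [0.5823 0.2149 0.213 ] F [ 0.4 -0.5 -3.5] t 15.8 w 0.0256
```

Emit:
{"method": "apply_moves", "body": {
  "plan": [0.02, 0.005, 0, 0, 0, 0.06, 0.034, 0.009, 0, 0, 0, 0.1, 0.042, 0.011, 0, 0, 0, 0.125, 0.043, 0.012, 0, 0, 0, 0.125, 0.043, 0.012, 0, 0, 0, 0.125, 0.043, 0.012, 0, 0, 0, 0.125, 0.043, 0.012, 0, 0, 0, 0.125]
}}

```text
clock: 16.38
eef_pos: [0.5933, 0.2552, 0.2147]
tool_rot: [0.737, 0.675, -0.001, -0.0]
ft_force: [0.2, -0.4, -2.9]
grip_width: 0.0254
```

```bash
python3 - <<'E'
from h import *
goal(.5929,.2595,.150,-.09)
for n in("scene","top"):
    c=optics.camera(n)
    im=c["pixels"][:,:,::-1]; im=im[200:350,240:400] if n=="scene" else im[130:260,110:260]
    cv2.imwrite(f"pics/{n}8.png",cv2.resize(im,None,fx=4,fy=4,interpolation=cv2.INTER_CUBIC))
E
```

```text
shift [ 0.0043 -0.0007  0.0647] turn [-0.001  0.001  0.002] | now [0.5933 0.2552 0.2147] F [ 0.2 -0.4 -2.9] t 16.38 w 0.0254
```

View pics/scene8.png

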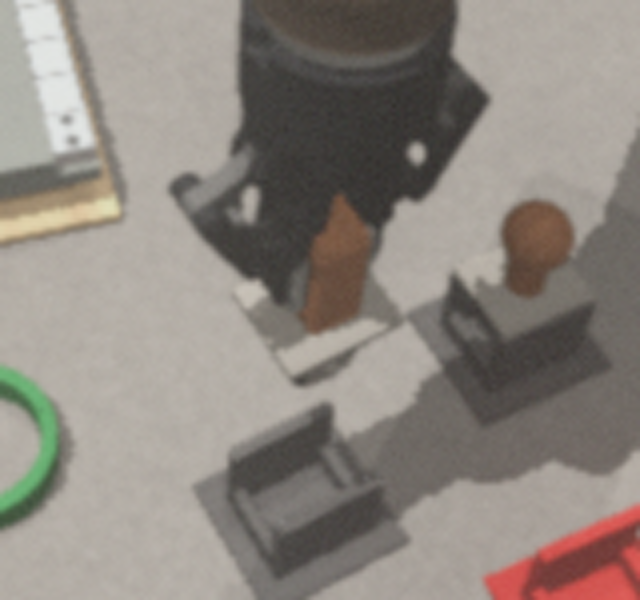

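View pics/top8.png

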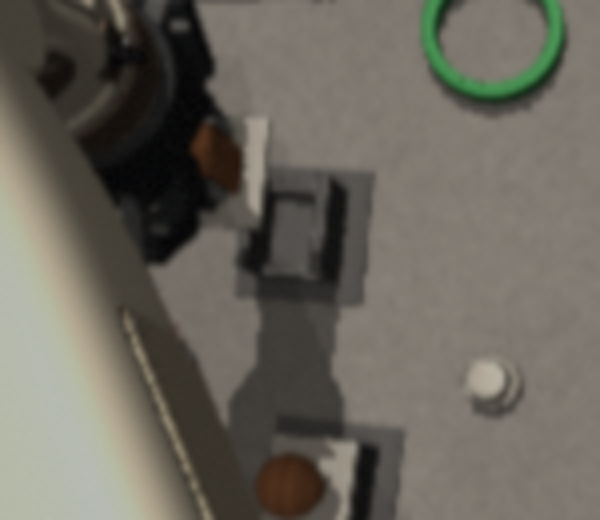

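Emit:
{"method": "apply_moves", "body": {
  "plan": [0.003, -0.001, 0.015, 0, 0, 0, 0.0043, -0.001, 0.035, 0, 0, 0, 0.0043, -0.001, 0.055, 0, 0, 0, 0.0043, -0.001, 0.068, 0, 0, 0, 0.0043, -0.001, 0.074, 0, 0, 0, 0.0043, -0.001, 0.076, 0, 0, 0, 0.0043, -0.001, 0.076, 0, 0, 0, 0.0043, -0.001, 0.076, 0, 0, 0, 0.0043, -0.001, 0.076, 0, 0, 0]
}}

```text
clock: 17.23
eef_pos: [0.5938, 0.2609, 0.1409]
tool_rot: [0.737, 0.676, 0.001, 0.0]
ft_force: [0.2, -0.4, -2.3]
grip_width: 0.0252
```

```bash
python3 - <<'E'
from h import *
goal(.5929,.2595,.077,-.09)
for n in("scene",):
    c=optics.camera(n)
    im=c["pixels"][:,:,::-1]; im=im[230:350,260:390]
    cv2.imwrite(f"pics/{n}9.png",cv2.resize(im,None,fx=5,fy=5,interpolation=cv2.INTER_CUBIC))
E
```

```text
shift [-0.0016 -0.001   0.0639] turn [ 0.002 -0.001  0.003] | now [0.5938 0.2609 0.1409] F [ 0.2 -0.4 -2.3] t 17.23 w 0.0252
```

View pics/scene9.png

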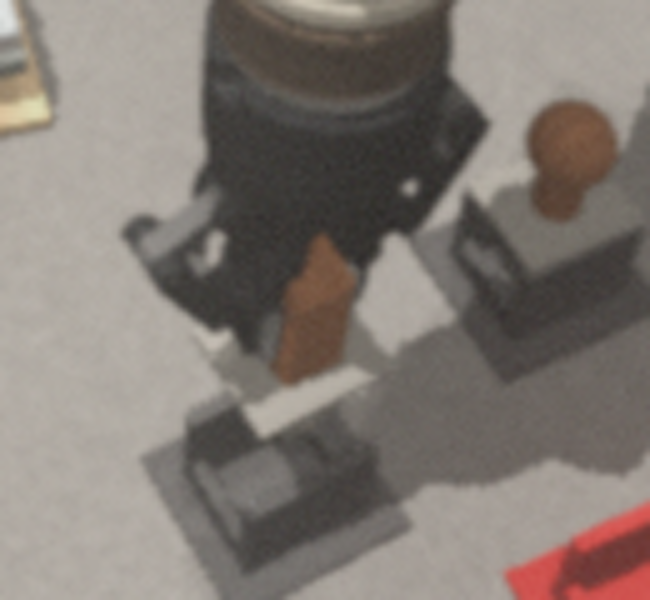

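Emit:
{"method": "apply_moves", "body": {
  "plan": [-0.001, -0.001, 0.005, 0, 0, 0, -0.0016, -0.001, 0.012, 0, 0, 0, -0.0016, -0.001, 0.02, 0, 0, 0, -0.0016, -0.001, 0.028, 0, 0, 0, -0.0016, -0.001, 0.034, 0, 0, 0, -0.0016, -0.001, 0.036, 0, 0, 0]
}}

```text
clock: 17.78
eef_pos: [0.5906, 0.2587, 0.101]
tool_rot: [0.737, 0.676, -0.002, -0.001]
ft_force: [-0.1, -0.5, -2.9]
grip_width: 0.0256
```

Emit:
{"method": "apply_moves", "body": {
  "plan": [0, 0, 0.006, 0, 0, 0, 0, 0, 0.012, 0, 0, 0, 0, 0, 0.018, 0, 0, 0, 0, 0, 0.021, 0, 0, 0, 0, 0, 0.022, 0, 0, 0]
}}

```text
clock: 18.2
eef_pos: [0.5913, 0.2589, 0.0803]
tool_rot: [0.737, 0.676, -0.001, -0.0]
ft_force: [0.9, -0.9, -3.1]
grip_width: 0.0254
```

```bash
python3 - <<'E'
from h import *
goal(.5929,.2595,.0765,-.09)
for n in("scene",):
    c=optics.camera(n)
    im=c["pixels"][:,:,::-1]; im=im[230:350,260:390]
    cv2.imwrite(f"pics/{n}10.png",cv2.resize(im,None,fx=5,fy=5,interpolation=cv2.INTER_CUBIC))
E
```

```text
shift [0.0007 0.0016 0.0038] turn [-0.001  0.001  0.003] | now [0.5913 0.2589 0.0803] F [ 0.9 -0.9 -3.1] t 18.2 w 0.0254
```

View pics/scene10.png

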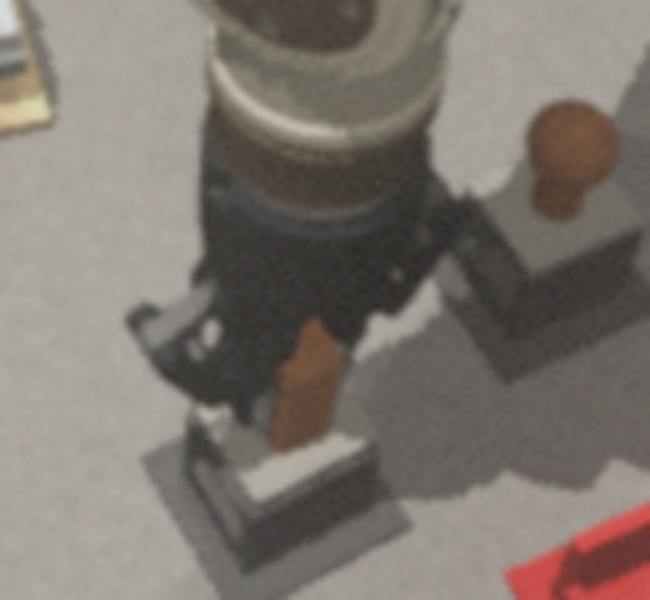

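Emit:
{"method": "apply_moves", "body": {
  "plan": [0.0005, 0.001, 0.0015, 0, 0, 0.003, 0.0005, 0.001, 0.003, 0, 0, 0.003, 0.0005, 0.001, 0.003, 0, 0, 0.003, 0.0005, 0.001, 0.003, 0, 0, 0.003]
}}

```text
clock: 18.58
eef_pos: [0.5929, 0.2596, 0.0784]
tool_rot: [0.738, 0.675, 0.0, 0.0]
ft_force: [-0.1, -0.2, -3.1]
grip_width: 0.0255
```

Emit:
{"method": "apply_moves", "body": {
  "plan": [0, 0, 0.001, 0, 0, 0, 0, 0, 0.002, 0, 0, 0, 0, 0, 0.002, 0, 0, 0]
}}

```text
clock: 18.83
eef_pos: [0.593, 0.2596, 0.0766]
tool_rot: [0.738, 0.675, 0.0, 0.0]
ft_force: [0.5, -0.4, -0.9]
grip_width: 0.0255
```

Emit:
{"method": "apply_moves", "body": {
  "plan": [0, 0, 0.0003, 0, 0, 0, 0, 0, 0.0003, 0, 0, 0, 0, 0, 0.0003, 0, 0, 0, 0, 0, 0.0003, 0, 0, 0, 0, 0, 0.0003, 0, 0, 0, 0, 0, 0.0003, 0, 0, 0, 0, 0, 0.0003, 0, 0, 0, 0, 0, 0.0003, 0, 0, 0],
  "grip": 0.0854
}}

```text
clock: 19.5
eef_pos: [0.5928, 0.2596, 0.076]
tool_rot: [0.738, 0.675, -0.0, 0.0]
ft_force: [-0.5, 0.1, -0.5]
grip_width: 0.0852
```

Emit:
{"method": "apply_moves", "body": {
  "plan": [0, 0, -0.01, 0, 0, 0, 0, 0, -0.03, 0, 0, 0, 0, 0, -0.06, 0, 0, 0, 0, 0, -0.1, 0, 0, 0, 0, 0, -0.14, 0, 0, 0, 0, 0, -0.17, 0, 0, 0, -0.04, 0, -0.18, 0, 0, 0, -0.08, 0, -0.18, 0, 0, 0, -0.12, 0, -0.18, 0, 0, 0, -0.16, 0, -0.18, 0, 0, 0, -0.19, 0, -0.18, 0, 0, 0, -0.2, 0, -0.18, 0, 0, 0]
}}

```text
clock: 20.5
eef_pos: [0.5743, 0.0561, 0.2574]
tool_rot: [0.74, 0.673, -0.0, 0.001]
ft_force: [0.3, 0.8, 0.5]
grip_width: 0.0854
```

```bash
python3 - <<'E'
from h import *
st()
for n in("scene","top"):
    c=optics.camera(n); np.savez(f"{n}9.npz",**c)
    cv2.imwrite(f"pics/{n}11f.png",c["pixels"][:,:,::-1])
    im=c["pixels"][:,:,::-1]; im=im[240:360,270:410] if n=="scene" else im[150:270,120:260]
    cv2.imwrite(f"pics/{n}11.png",cv2.resize(im,None,fx=5,fy=5,interpolation=cv2.INTER_CUBIC))
E
```

```text
s -35.8 lat(+board) -18.7 z 257.4 Fu -0.9 Fn 0.0 Fz 0.5 rot [ 0.001  -0.0014] t 20.5
```

View pics/scene11.png

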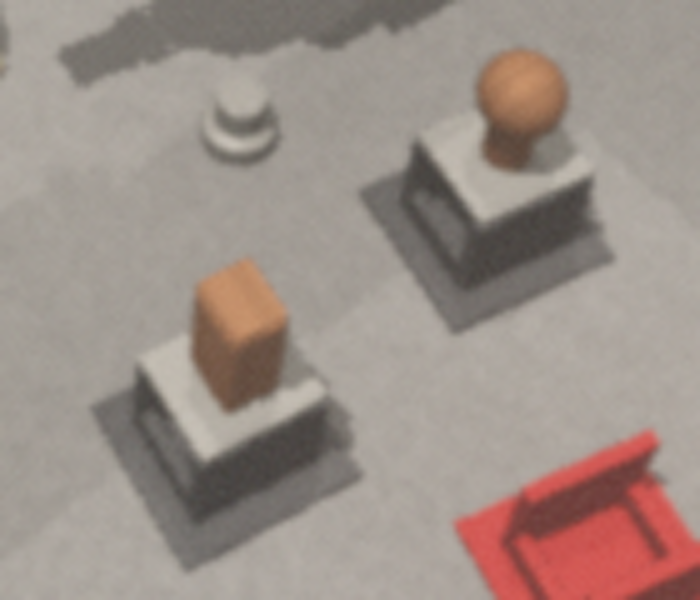

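View pics/top11.png

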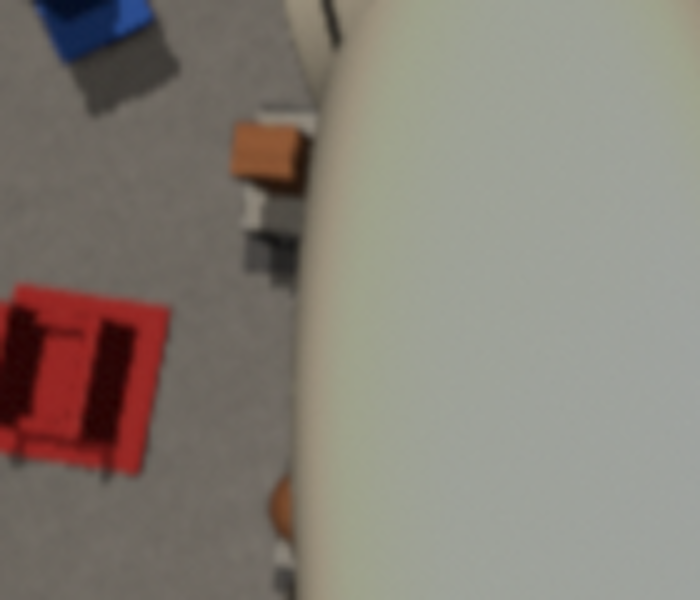

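View pics/scene11f.png

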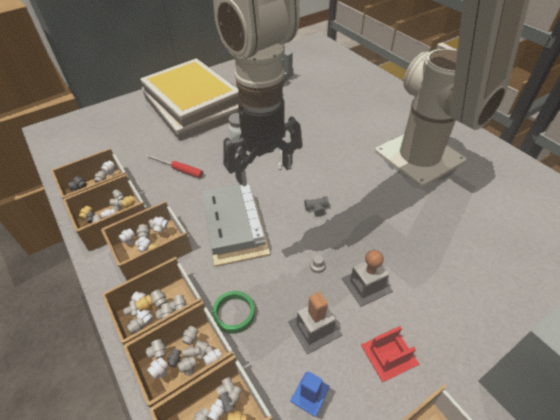

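The roller sits exactly as it did at the start: in the scene crop the handle top is at (240,300) and the plate on the rim, as before. Before handing in, I'll compare the trim with the first picture.

```bash
python3 - <<'E'
from h import *
a=cv2.imread("pics/scene0.png")[170:245,225:275]; b=cv2.imread("pics/scene11f.png")[170:245,225:275]
cv2.imwrite("pics/cmp.png",np.hstack([cv2.resize(i,None,fx=7,fy=7,interpolation=cv2.INTER_CUBIC) for i in(a,b)]))
E
```

```text
(no output)
```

View pics/cmp.png

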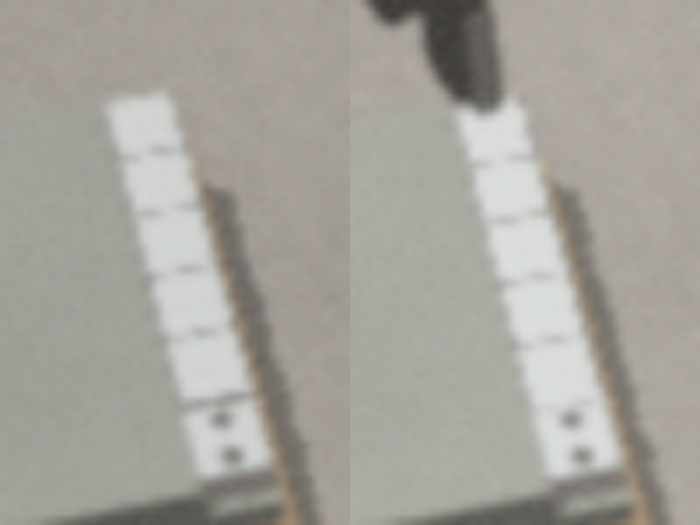

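In the right-hand (after) picture all five joint lines sit about 8 px lower than before, and the step at the end plate (row about 405) is gone, so the sections are down.

```bash
python3 -c "
from h import *
print(bot.job_done())"
```

```text
the job is handed in; nothing more can be done
None
```

I rolled the five trim sections down from the screwed end plate to the free end, put the roller back in its own rest and let go. I handed the job in at about 20.6 s of the 67 s; no verdict was reported.

- **Rolling:** the roller pressed with about 15 to 23 N in every reading I took, well under the 35 N limit. The tool height stayed at 126.1 to 126.2 mm along the whole strip, so the board is nearly level and the wheel ended flush on each section.
- **Trim:** in the before/after pictures all five sections have dropped by the same amount, and the step at the end plate is gone. This was judged from the pictures and the force readings, as the joint values cannot be read.
- **Roller:** after release it stood upright in its rest at the same image position as at the start. The fingers had let go and the arm was clear.
- **Other things:** the bystanders in view looked unmoved. The arm hid the spanner, part of the jar and most of the tamper in some of the final pictures, so I did not check every one in both views.
- **Disagreement:** the two cameras differed by about 3 mm. I used points from both views together, and the grasp and the wheel contact agreed with them.

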